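# Seat the carrier plate on the patio turntable

### The arm

A 6-joint arm with a two-finger parallel gripper is mounted at the origin on the work surface. World frame = base frame: x ahead of the robot, y to its left, z up, the work surface at z = 0. Lengths are in m, angles in degrees, forces in N, time in s.
With the tool pointing down it reaches from about 0.4 to 0.925 m from the base axis. Payload 3.4 kg.
Tool frame: the origin (TCP) lies midway between the tips of the shut fingers; the grasp point (between the pads) lies 19 mm behind it; z points along the fingers, x is the direction in which the jaws open and shut, and the axes are right-handed (so a half turn about z gives the same grasp; the last joint's range is limited). The gripper opens to 85 mm and grips with 20 to 120 N. Pads are 22 mm wide; open, the fingers measure 114 mm over their backs; the gripper's body (76 mm by 85 mm) begins 54 mm behind the grasp point. The pads swing forward as they close: fully open they stand 13 mm farther back than shut.
Start: joints at [-80.93, 17.578, 86.31, -0, 76.112, -4.211], TCP at [0.132, -0.56, 0.231] pointing down, gripper open.
Joint ranges: [-179.03, 179.03], [-60, 130.46], [8.19, 133.38], [-81.62, 261.62], [5.75, 156.47], [-153.77, 153.77]. Speed limits (degrees/s): [147.25, 147.25, 180, 180, 180, 180].

### API

Orientations are given as [roll, pitch, yaw] about the fixed x, y, z axes, in that order (R = Rz(yaw) Ry(pitch) Rx(roll)).
In Python, from plant import robot gives the robot as it stands. The module is installed in compiled form; this text tells all that it offers.
- The arm moves only by the tool apply_moves, never from a script. Its argument "plan" is a list of rows, each a list of 7 numbers: the closure, from -1 (fully open) to 1 (shut), then the shift along the tool's x, y, z in mm, then the turn, a rotation vector about the tool's x, y, z in rad. In form: [[grip, dx, dy, dz, wx, wy, wz], ...]. A call has 1 to 10 rows; each row shifts and turns the pose as measured when the row begins, along the tool's axes as they then stand; what a row does not reach is not made up. A row lasts 1/8 s, in which the tool goes at most 62.5 mm and 10.7 degrees, less where a joint would pass 70% of its speed; a pose out of reach is approached as far as the arm can. A call is refused whole if a number of a shift passes 62.5 or a number of a turn 0.188, either way. A call with a gripper value outside its range is refused whole. The fingers move at their own pace and stop on an object; the grip force is fixed at half the most. Time passes only in rows, so rows that do not move let the fingers close. It gives the time, the measured TCP pose, the force and the opening at its end, in the units of the state.
- robot.read_state(): the state, without advancing time (a new reading comes with each control period).
- robot.get_image(name): name is "scene" or "side" or "wrist"; returns a dict with "frame" (420x560x3 uint8, red, green, blue), "fovy" (degrees; the focal length in pixels is half the picture's height over the tangent of half this angle, whatever the lens; pixels are square), "cx", "cy" (the principal point, pixels), "dist_coeffs" ([k1, k2, p1, p2, k3] as OpenCV has them; the pictures are not rectified), "world_to_cam" (4x4, takes a point from world to camera coordinates). Camera axes: x right, y down, z forward; pixel columns grow to the right and rows downward; lengths in m; the calibration is good to about 2 mm. A picture is of the moment at which its call begins. There is no depth.
- robot.finish_job(): hands the job in, once; it reports no verdict.
The state is a dict: "time_s": time; "q": joint angles; "joint_vel": joint speeds; "joint_torque": joint torques, N m; "ee_pos": TCP position; "eef_rot": TCP orientation; "contact_force": force on the tool from outside, world axes, zero at the start; "moment": the same for the moment, N m; "width": opening from 0.0 (shut) to 1.0 (fully open).
Only numpy, scipy, OpenCV 4.12 (cv2) and the standard library are available. Lean on these libraries where they do the work, as an engineer would, in place of code of your own. Each camera call takes 0.05 s, during which the arm holds its last target. There are 200 camera calls.

### The job

Lift the carrier plate out of its wooden stand by the upright handle and seat its tapered shank in the turntable's spindle, feeling gently for the angle at which its two end notches drop over the spindle's two driving dogs and the plate lies flat and fully home. Then, with the plate seated, turn it anticlockwise (seen from above) against the stiff drive until the turntable gently meets its stop, with the handle in line with the switch box, and let go. Never force the plate against the turntable, and leave the cup, scoop, brush and fork alone.

Things in the scene. Friction and masses are not known exactly. Their poses are not given: they have to be found in the camera images.
- carrier_grip (a point): Centre of the upright black handle of the carrier plate (loose, about 350 g, starts upright in its stand). Handle: 60 mm along this point's x, 16 mm thick along y, 50 mm tall along z; grip it across y. The plate's top is 25 mm below this point, the shank's tip 69 mm below. A half turn of the carrier about z makes no difference.
- carrier_plate (a point): Centre of the underside of the carrier's flat metal plate, 33 mm below the handle centre, same axes. Plate 98 mm (x) by 72 mm (y), 8 mm thick; in the middle of each short end (+x and -x) an open notch 12 mm wide in y runs in to 31 mm from the centre. Below this point a conical steel shank, 36 mm long, 32 mm in diameter at the plate, 18 mm at the tip.
- stand: Fixed wooden block 84 x 84 x 50 mm tall with a 36 mm vertical hole through its middle; the carrier's shank hangs in it and the carrier's plate lies on its top. Origin: centre of its underside, z up.
- turntable: Fixed round stainless turntable, 140 mm in diameter; origin at the centre of its underside, z up. Its spindle turns about this z axis; it does not move by itself, takes about 0.25 N m to turn (stiff drive) and stays where left. Handle centre above this origin: 117 mm with the plate resting on top of the dogs; 108 mm fully home, notches over the dogs, plate flat on its seat.
- turntable_seat (a point): Point on the spindle's axis at seat height (tops of four low pads on its 108 mm flange), 75 mm above the turntable's underside; axes fixed to the housing, not the spindle. Two dark steel driving dogs stand on the flange opposite each other, 35 to 45 mm from the axis, each 9 mm wide, half-round on top, rising 9 mm above the seat. Notch play on the dogs: about 0.04 rad either way.
- turntable_socket (a point): Point on the spindle's axis half-way down its conical socket, 21 mm below the seat: mouth 33 mm in diameter at the seat, narrowing to 17 mm at 42 mm depth; about 0.5 mm play when home. Press gently, under about 20 N: the contact forces between carrier and turntable, wedging and twisting included, must never pass 45 N, nor the gripper touch it with over 20 N.
- turntable_switch (a point): Outer top edge of the black switch box (50 mm wide, 42 mm tall), 113 mm from the axis towards the turntable's -x. The dogs' angle is not reported: the line through them starts 0.5 to 1.3 rad clockwise, seen from above, of the turntable's x axis. Turned anticlockwise, the spindle meets a hard stop when that line lies along the x axis, towards this box.
- cup: White ceramic espresso cup, 64 mm diameter, 58 mm tall, loose; origin at the centre of its underside.
- scoop: Grey plastic scoop, 190 mm long along its x, bowl 66 mm wide and 32 mm tall, loose; origin on its underside where handle and bowl meet.
- brush: Basting brush with wooden handle and silicone tip, 196 mm long along its x, 18 mm tall, lying loose; origin on its underside near mid-length.
- fork: Short stainless grill fork, 190 mm long along its x, 10 mm tall, lying loose; origin on its underside at mid-length.
- toolbox: Fixed steel toolbox with lever latches, 346 mm (x) by 166 mm (y), 128 mm tall with a carry handle to 161 mm; origin at the centre of its underside.
Not all that is in view belongs to the job. What is shaped like the part that bears carrier_grip but blue or purple is not meant.

How it is judged (in metres and radians):
On the way, in this order (a step that is already met when the one before it is completed fails the run):
1. the carrier plate is lifted clear of its stand (height (world z) of carrier_grip above 0.13 m), for 0.1 s.
2. the plate is seated on the spindle, notches over the dogs, before it is turned to the stop (z of carrier_grip in the frame of turntable below 0.111 m and horizontal distance between carrier_grip and turntable below 0.004 m and angle between carrier_grip's own z axis and vertical below 0.05 rad and angle between the x axis of carrier_grip and the x axis of turntable, either way round above 0.25 rad), for 0.2 s.
At the end, for the whole second after the job is handed in: The carrier plate lies fully home on the turntable (handle centre less than 111 mm above the turntable's underside, within 4 mm of its axis, tilted less than 0.05 rad), turned anticlockwise to the stop so that the handle is in line with the switch box within 0.12 rad, released and at rest (z of carrier_grip in the frame of turntable below 0.111 m and horizontal distance between carrier_grip and turntable below 0.004 m and angle between carrier_grip's own z axis and vertical below 0.05 rad and angle between the x axis of carrier_grip and the x axis of turntable, either way round below 0.12 rad and linear speed of carrier below 0.01 m/s); the robot touches nothing.
It fails at once if the carrier plate is pressed against the turntable with more than 45 N, wedging and twisting included (contact force between carrier and turntable above 45 N).
It fails at once if the arm or the fingers press on the turntable with more than 20 N (contact force between any of the fingers, the arm and turntable above 20 N).
It fails at once if the cup, scoop, brush or fork is moved more than 20 mm (distance of any of cup, scoop, brush, fork from where it was at the start of the episode above 0.02 m).
It also fails if it takes over 72 s, if anything falls off the work surface, if the arm or the gripper's body presses on something with over 40 N, if the wrist force passes 120 N, or if a joint passes its speed limit or range.

## Working session

There is one attempt and no reset: what is moved stays moved. The work goes in short steps, Python scripts to look and compute and a tool call to move; the robot and the scene stay as the last step left them, time stands still between calls to the robot, and variables do not carry over. Pictures are saved under pics/ and viewed, on a budget of 10 in all, crops included, one or two more only if the job needs it, and the job is handed in when it is done.

Besides the shell and the picture viewer there is one more tool, called after "Request:" as name(argument=value, ...), one argument or row to a line, values as JSON. apply_moves: Moves the arm, as the interface text tells. Its arguments: {"type":"object","properties":{"plan":{"type":"array","items":{"type":"array","items":{"type":"number"}}}},"required":["plan"]}

```bash
mkdir -p pics
cat > h.py <<'E'
import numpy as np, cv2
from plant import robot
from scipy.spatial.transform import Rotation as R
def get(n):
    d=robot.get_image(n); f=210/np.tan(np.radians(d["fovy"])/2)
    d["K"]=np.array([[f,0,d["cx"]],[0,f,d["cy"]],[0,0,1]]); d["D"]=np.array(d["dist_coeffs"],float); d["T"]=np.array(d["world_to_cam"]); return d
def ray(d,uv):
    p=cv2.undistortPoints(np.array(uv,float).reshape(-1,1,2),d["K"],d["D"]).reshape(-1,2)
    Rm=d["T"][:3,:3]; c=-Rm.T@d["T"][:3,3]
    return c,np.c_[p,np.ones(len(p))]@Rm
def onz(d,uv,z):
    c,v=ray(d,uv); return c+v*((z-c[2])/v[:,2])[:,None]
def proj(d,P):
    r,_=cv2.Rodrigues(d["T"][:3,:3]); return cv2.projectPoints(np.array(P,float).reshape(-1,1,3),r,d["T"][:3,3],d["K"],d["D"])[0].reshape(-1,2)
def tri(d1,a,d2,b):
    c1,v1=ray(d1,[a]);c2,v2=ray(d2,[b]);A=[];y=[]
    for c,v in((c1,v1[0]),(c2,v2[0])):
        v=v/np.linalg.norm(v);P=np.eye(3)-np.outer(v,v);A.append(P);y.append(P@c)
    return np.linalg.solve(A[0]+A[1],y[0]+y[1])
def save(d,n): cv2.imwrite("pics/"+n,d["frame"][:,:,::-1])
E
python3 - <<'E'
from h import *
print(robot.read_state())
for n in("scene","side","wrist"):
    d=get(n);np.save(f"{n}.npy",d,allow_pickle=True);save(d,n+"0.png");print(n,d["fovy"],d["D"],d["T"].round(3).tolist())
E
```

```text
{'time_s': 0.0, 'q': array([-8.09314793e+01,  1.76202055e+01,  8.63857193e+01, -1.45202434e-03,
        7.61114534e+01, -4.21025338e+00]), 'joint_vel': array([-0.07532252, -0.00311491, -0.06532395, -0.02227617,  0.05024653,
        0.00368013]), 'joint_torque': array([-1.10890942e-03, -4.57563329e+01, -2.51918149e+01, -4.96461489e-04,
        1.34990804e-02, -5.75671777e-06]), 'ee_pos': array([ 0.13193386, -0.55891625,  0.23038955]), 'eef_rot': array([-1.79992788e+02,  1.17164887e-01, -7.67208685e+01]), 'contact_force': array([ 0.82383504, -0.24085628,  0.71016816]), 'moment': array([-0.0245763 , -0.02541309, -0.00226014]), 'width': 1.001223059305578}
scene 52.52214125885334 [0.01624181 0.         0.         0.         0.        ] [[0.578, 0.816, -0.005, -0.293], [0.439, -0.317, -0.841, -0.194], [-0.688, 0.483, -0.542, 1.604], [0.0, 0.0, 0.0, 1.0]]
side 52.89753462428641 [-0.00571358  0.          0.          0.          0.        ] [[-0.89, -0.457, -0.011, 0.483], [-0.338, 0.674, -0.657, 0.253], [0.307, -0.581, -0.754, 1.048], [0.0, 0.0, 0.0, 1.0]]
wrist 59.44030904589228 [-0.05224307  0.          0.          0.          0.        ] [[0.229, -0.973, -0.001, -0.574], [-0.926, -0.218, 0.307, -0.04], [-0.299, -0.069, -0.952, 0.379], [0.0, 0.0, 0.0, 1.0]]
```

View pics/scene0.png

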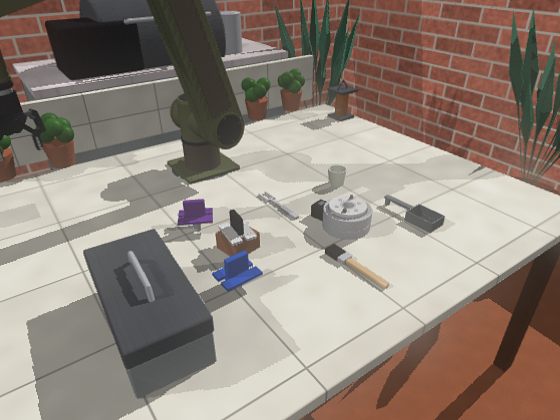

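View pics/side0.png

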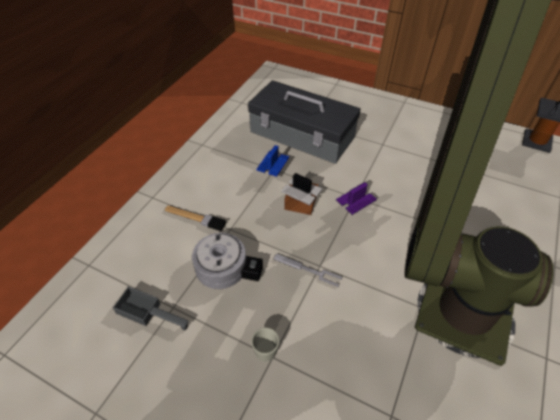

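The scene view shows three carrier-shaped things: purple (195,212), blue (237,265), and a black-handled grey plate in the wooden stand (237,230). The last fits the description: black handle, metal plate, seated in the stand. The turntable is at (347,213) with its black switch box at (320,211). In the side view they appear at (301,193) and (219,258). I'll confirm with one enlarged crop sheet.

Run:
```python
from h import *
s=np.load("scene.npy",allow_pickle=True).item();t=np.load("side.npy",allow_pickle=True).item()
c=lambda d,x,y,w,h:cv2.resize(d["frame"][y:y+h,x:x+w,::-1],(400,300),interpolation=cv2.INTER_CUBIC)
o=np.vstack([np.hstack([c(s,200,200,80,60),c(s,300,185,80,60)]),np.hstack([c(t,260,165,80,60),c(t,185,227,80,60)])])
cv2.imwrite("pics/crop1.png",o)
```

```text
(no output)
```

View pics/crop1.png

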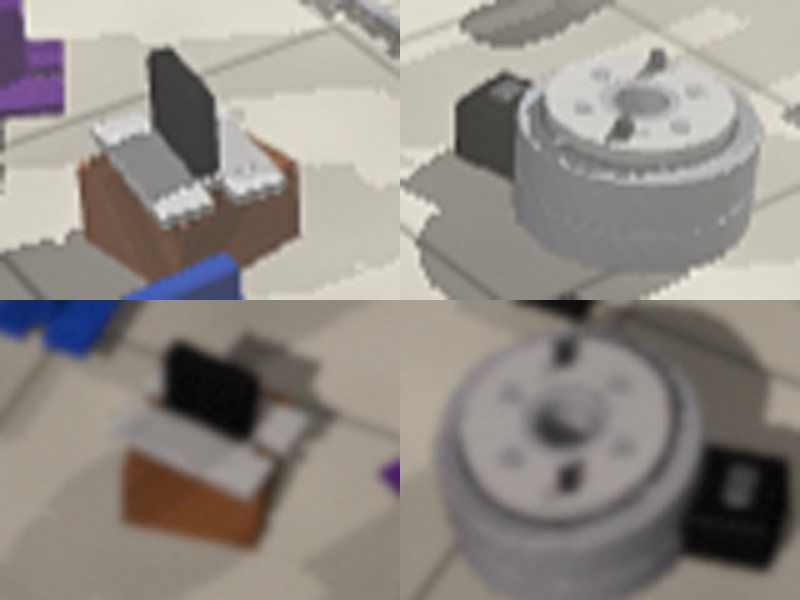

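The crop confirms it: black upright handle, metal plate with notches, wooden stand. The dogs are at scene (351,197)/(344,211) and side (218,237)/(219,263). Next I work out coarse positions.

Run:
```python
from h import *
s=np.load("scene.npy",allow_pickle=True).item();t=np.load("side.npy",allow_pickle=True).item()
# handle top ends z=.108
print("handle sc",onz(s,[[230.8,210.3],[242.5,219]],.107).round(4).tolist())
print("handle si",onz(t,[[260+180/5,165+48/5],[260+255/5,165+75/5]],.107).round(4).tolist())
for d,a in((s,[[351,197.5],[344.6,210.2]]),(t,[[218.2,237],[219.2,262.5]])):
    P=onz(d,a,.081);v=P[1]-P[0];print("dogs",P.round(4).tolist(),"mid",P.mean(0).round(4),np.linalg.norm(v),np.degrees(np.arctan2(v[1],v[0])))
print("socket",onz(s,[[300+242/5,185+100/5]],.075),onz(t,[[185+168/5,227+115/5]],.075))
print("switch outer top edge sc/side",onz(s,[[300+55/5,185+105/5],[300+108/5,185+72/5]],.042).round(4).tolist(),onz(t,[[185+385/5,227+155/5],[185+370/5,227+255/5]],.042).round(4).tolist())
```

```text
handle sc [[0.4934, -0.1542, 0.107], [0.5481, -0.1508, 0.107]]
handle si [[0.536, -0.155, 0.107], [0.4883, -0.154, 0.107]]
dogs [[0.5986, 0.1837, 0.081], [0.6397, 0.1213, 0.081]] mid [0.6192 0.1525 0.081 ] 0.074798291351333 -56.65368648818619
dogs [[0.6304, 0.1244, 0.081], [0.5858, 0.1917, 0.081]] mid [0.6081 0.1581 0.081 ] 0.08072757167527926 123.53089714532642
socket [[0.61827214 0.15598826 0.075     ]] [[0.61019235 0.15626351 0.075     ]]
switch outer top edge sc/side [[0.5184, 0.101, 0.042], [0.507, 0.1517, 0.042]] [[0.51, 0.1081, 0.042], [0.4882, 0.1657, 0.042]]
```

Turntable is at about (0.614,0.156), its x axis about 13°, dog line about -57°. The handle is at about (0.517,-0.153), yaw about 2°. I grasp with TCP yaw -88°, so the later seating (yaw about 33°) and stop (about 103°) stay in joint-6 range.

```bash
cat >> h.py <<'E'
def plan(p,yaw,n,st=None):
    """n rows to reach TCP p, pointing down, yaw deg"""
    st=st or robot.read_state(); p0=np.array(st["ee_pos"]); R0=R.from_euler("xyz",st["eef_rot"],degrees=True)
    R1=R.from_euler("xyz",[180,0,yaw],degrees=True); dr=(R0.inv()*R1).as_rotvec(); dl=(np.array(p)-p0)/n
    for i in range(n):
        Ri=R0*R.from_rotvec(dr*i/n); print((Ri.inv().apply(dl)*1000).round(2),(dr/n).round(4))
def show():
    s=robot.read_state(); print(round(s["time_s"],3),s["ee_pos"].round(4),s["eef_rot"].round(2),"F",s["contact_force"].round(2),"M",s["moment"].round(3),"w",round(s["width"],3))
E
python3 - <<'E'
from h import *
plan([.50,-.153,.23],-88,10)
E
```

```text
[-31.07 -45.15   0.11] [0.     0.0002 0.0197]
[-31.96 -44.53   0.11] [0.     0.0002 0.0197]
[-32.83 -43.89   0.1 ] [0.     0.0002 0.0197]
[-33.68 -43.23   0.1 ] [0.     0.0002 0.0197]
[-34.53 -42.56   0.09] [0.     0.0002 0.0197]
[-35.36 -41.88   0.09] [0.     0.0002 0.0197]
[-36.18 -41.17   0.08] [0.     0.0002 0.0197]
[-36.98 -40.45   0.08] [0.     0.0002 0.0197]
[-37.77 -39.72   0.07] [0.     0.0002 0.0197]
[-38.54 -38.96   0.06] [0.     0.0002 0.0197]
```

Request:
apply_moves(
  plan=[
    [-1,-31,-45,0,0,0,0.02],
    [-1,-32,-44.5,0,0,0,0.02],
    [-1,-33,-44,0,0,0,0.02],
    [-1,-34,-43,0,0,0,0.02],
    [-1,-34.5,-42.5,0,0,0,0.02],
    [-1,-35.5,-42,0,0,0,0.02],
    [-1,-36,-41,0,0,0,0.02],
    [-1,-37,-40.5,0,0,0,0.02],
    [-1,-38,-40,0,0,0,0.02],
    [-1,-38.5,-39,0,0,0,0.02],
  ],
)

```text
time_s: 1.4
ee_pos: [0.5107, -0.1463, 0.2287]
eef_rot: [180.0, 0.1, -89.1]
contact_force: [0.5, -0.2, 0.8]
width: 1.002
```

Run:
```python
from h import *
show()
d=get("wrist");np.save("w1.npy",d,allow_pickle=True);save(d,"w1.png");show();plan([.517,-.153,.23],-88,2)
print(proj(d,[[.517,-.153,.108]]))
```

```text
1.4 [ 0.5107 -0.1463  0.2287] [ 1.7997e+02  6.0000e-02 -8.9070e+01] F [ 0.51 -0.17  0.77] M [-0.09   0.038 -0.009] w 1.002
1.45 [ 0.5158 -0.1412  0.2288] [-179.71    0.34  -88.95] F [ 4.85  2.83 -0.26] M [ 0.1   -0.179 -0.031] w 1.001
[ 5.92 -0.48 -0.62] [-0.0026  0.0029 -0.0083]
[ 5.92 -0.43 -0.61] [-0.0026  0.0029 -0.0083]
[[290.97780384 194.57339665]]
```

View pics/w1.png

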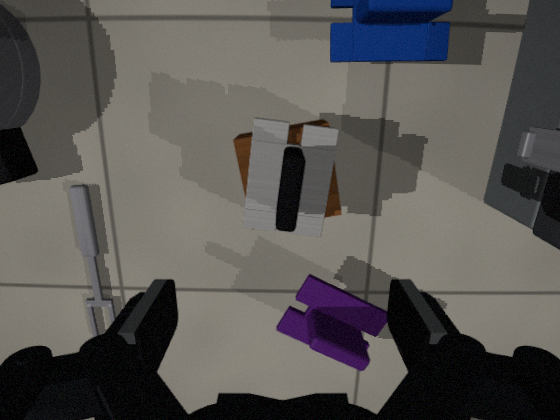

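The carrier is in view: black handle about (290,190), plate corners about (255,118),(337,127),(325,236),(242,229). I'll refine the centre and yaw from those.

Run:
```python
from h import *
d=np.load("w1.npy",allow_pickle=True).item();f=d["frame"].astype(int)
m=np.zeros((420,560),np.uint8);m[135:245,262:318]=(f.max(2)<60)[135:245,262:318]
n,l,s,c=cv2.connectedComponentsWithStats(m);k=1+s[1:,4].argmax();pts=np.argwhere(l==k)[:,::-1].astype(np.float32)
r=cv2.minAreaRect(pts);b=cv2.boxPoints(r);print(r,s[k])
for z in(.108,.083):
  P=onz(d,b,z);print(z,P.round(4).tolist(),P.mean(0).round(4))
Q=onz(d,[[255,118],[337,127],[325,236],[242,229]],.058);print(Q.round(4).tolist(),Q.mean(0),[np.linalg.norm(Q[i]-Q[i-1]).round(4) for i in range(4)])
e=(Q[0]+Q[1]-Q[2]-Q[3]);print(np.degrees(np.arctan2(e[1],e[0])))
# camera point
print("cam",ray(d,[[1,1]])[0])
```

```text
((290.1790466308594, 188.65721130371094), (22.864320755004883, 84.6508560180664), 7.594643592834473) [ 276  147   30   85 1817]
0.108 [[0.4896, -0.1401, 0.108], [0.5532, -0.1475, 0.108], [0.5513, -0.1637, 0.108], [0.4874, -0.1575, 0.108]] [ 0.5204 -0.1522  0.108 ]
0.083 [[0.4802, -0.1396, 0.083], [0.5499, -0.1477, 0.083], [0.5478, -0.1654, 0.083], [0.4778, -0.1586, 0.083]] [ 0.5139 -0.1529  0.083 ]
[[0.5686, -0.1232, 0.058], [0.5624, -0.1915, 0.058], [0.4648, -0.1864, 0.058], [0.4704, -0.1108, 0.058]] [ 0.51652813 -0.15296637  0.058     ] [np.float64(0.0989), np.float64(0.0686), np.float64(0.0977), np.float64(0.0758)]
-5.117162972543366
cam [ 0.58834635 -0.14543116  0.37039868]
```

Handle centre ≈ (0.517,-0.1525), yaw ≈ -6°. I align at height, then descend.

Run:
```python
from h import *
show();plan([.517,-.1525,.10],-96,4)
```

```text
1.45 [ 0.5158 -0.1412  0.2288] [-179.71    0.34  -88.95] F [ 4.85  2.83 -0.26] M [ 0.1   -0.179 -0.031] w 1.001
[ 3.03 -0.08 32.19] [-0.0012  0.0015  0.0308]
[ 2.97 -0.21 32.19] [-0.0012  0.0015  0.0308]
[ 2.91 -0.34 32.2 ] [-0.0012  0.0015  0.0308]
[ 2.85 -0.46 32.2 ] [-0.0012  0.0015  0.0308]
```

Request:
apply_moves(
  plan=[
    [-1,4,0,0,0,0,0.04],
    [-1,4,0,20,0,0,0.04],
    [-1,3,-0.5,30,0,0,0.04],
    [-1,0,0,20,0,0,0],
    [-1,0,0,10,0,0,0],
    [-1,0,0,0,0,0,0],
  ],
)

```text
time_s: 2.2
ee_pos: [0.5177, -0.1493, 0.1457]
eef_rot: [-179.8, 0.4, -95.6]
contact_force: [-0.1, -0.1, -0.3]
width: 0.998
```

Run:
```python
from h import *
show();plan([.517,-.1525,.068],-96,4)
```

```text
2.2 [ 0.5177 -0.1493  0.1457] [-179.81    0.39  -95.64] F [-0.13 -0.09 -0.3 ] M [ 0.041  0.034 -0.021] w 0.998
[ 0.94  0.16 19.42] [-0.0008  0.0017  0.0016]
[ 0.9   0.14 19.42] [-0.0008  0.0017  0.0016]
[ 0.87  0.12 19.42] [-0.0008  0.0017  0.0016]
[ 0.84  0.11 19.42] [-0.0008  0.0017  0.0016]
```

Request:
apply_moves(
  plan=[
    [-1,1.5,0.2,15,-0.002,0.003,0.004],
    [-1,1.5,0.2,18,-0.002,0.003,0.004],
    [-1,1,0,18,0,0,0],
    [-1,0,0,15,0,0,0],
    [-1,0,0,10,0,0,0],
    [-1,0,0,3,0,0,0],
    [-1,0,0,0,0,0,0],
  ],
)

```text
time_s: 3.08
ee_pos: [0.5199, -0.155, 0.0655]
eef_rot: [-179.6, -0.1, -96.1]
contact_force: [-0.0, 0.4, 0.2]
width: 0.999
```

Run:
```python
from h import *
show();plan([.517,-.1525,.068],-96,1)
```

```text
3.075 [ 0.5199 -0.155   0.0655] [-1.7964e+02 -1.1000e-01 -9.6140e+01] F [-0.02  0.35  0.2 ] M [-0.    -0.004  0.019] w 0.999
[-2.16  3.15 -2.52] [-0.0062 -0.002  -0.0024]
```

Request:
apply_moves(
  plan=[
    [-1,-2,3,-3,-0.006,-0.002,0],
    [-1,0,0,0,0,0,0],
    [0,0,0,0,0,0,0],
    [0.5,0,0,0,0,0,0],
    [1,0,0,0,0,0,0],
    [1,0,0,0,0,0,0],
    [1,0,0,0,0,0,0],
    [1,0,0,0,0,0,0],
  ],
)

```text
time_s: 4.08
ee_pos: [0.5183, -0.1529, 0.0706]
eef_rot: [-179.8, -0.0, -96.1]
contact_force: [0.0, -0.2, 0.7]
width: 0.179
```

Run:
```python
from h import *
show();d=get("wrist");save(d,"w2.png")
```

```text
4.075 [ 0.5183 -0.1529  0.0706] [-1.798e+02 -4.000e-02 -9.614e+01] F [ 0.01 -0.22  0.71] M [ 0.032  0.036 -0.004] w 0.179
```

View pics/w2.png

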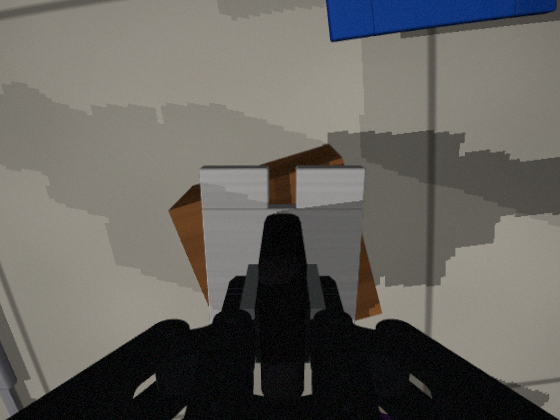

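Gripped squarely: the plate edges are level in the picture, notch at columns 267–296, row 167. I lift straight up.

Request:
apply_moves(
  plan=[
    [1,0,0,-8,0,0,0],
    [1,0,0,-15,0,0,0],
    [1,0,0,-20,0,0,0],
    [1,0,0,-25,0,0,0],
    [1,0,0,-25,0,0,0],
    [1,0,0,-20,0,0,0],
    [1,0,0,-10,0,0,0],
    [1,0,0,0,0,0,0],
  ],
)

```text
time_s: 5.12
ee_pos: [0.5152, -0.1518, 0.2]
eef_rot: [180.0, 0.0, -96.1]
contact_force: [-0.7, 0.4, -3.5]
width: 0.178
```

Run:
```python
from h import *
show();d=get("wrist");np.save("w3.npy",d,allow_pickle=True);save(d,"w3.png");st=robot.read_state();show()
f=d["frame"].astype(int)
for c in(225,235,330,345): print(c,f[155:180,c].sum(1)//3)
print(f[190,255:310].sum(1)//3)
print("w2?");g=cv2.imread("pics/w2.png").astype(int)
for c in(225,345): print(c,g[155:180,c].sum(1)//3)
plan([.614,.156,.19],33,12)
```

```text
5.125 [ 0.5152 -0.1518  0.2   ] [ 1.7996e+02  2.0000e-02 -9.6130e+01] F [-0.7   0.44 -3.53] M [-0.013  0.053 -0.049] w 0.178
5.175 [ 0.5149 -0.1516  0.1994] [ 1.799e+02  3.000e-02 -9.614e+01] F [ 0.12  0.28 -3.07] M [ 0.012  0.012 -0.07 ] w 0.177
225 [ 59  69  70  72  67  72  69  65  68  69  57  51  52  91 120 138 142 141
 141 141 140 142 140 142 142]
235 [ 69  70  68  66  67  67  71  69  72  68  61  53  49  94 125 138 145 143
 141 140 138 137 141 141 142]
330 [ 91  91  89  91  91  90  91  91  90  90  65  53  52  94 124 139 140 141
 140 139 136 137 139 140 143]
345 [ 89  92  88  91  88  91  93  92  92  89  68  50  53  97 122 138 141 141
 141 138 137 136 140 139 141]
[140 140 142 140 141 144 144 141 141 138 144 134 110  78  66  74  73  74
  73  75  76  75  77  72  73  74  75  75  76  73  73  71  72  71  74  73
  73  76  74  72  85 119 144 142 141 140 140 140 139 141 141 141 139 141
 140]
w2?
225 [134 131 132 131 130 132 131 130 131 133  96  56  56  90 123 147 152 152
 149 149 147 148 149 149 151]
345 [ 93  98  96  98  94  95  96  95  95  93  72  54  57  98 130 146 149 147
 150 147 146 143 144 148 148]
[-26.37  -5.47   0.79] [ 0.      0.0002 -0.1878]
[-24.89 -10.3    0.78] [ 0.      0.0002 -0.1878]
[-22.53 -14.77   0.78] [ 0.      0.0002 -0.1878]
[-19.37 -18.71   0.78] [ 0.      0.0002 -0.1878]
[-15.54 -22.     0.77] [ 0.      0.0002 -0.1878]
[-11.16 -24.52   0.77] [ 0.      0.0002 -0.1878]
[ -6.38 -26.17   0.77] [ 0.      0.0002 -0.1878]
[ -1.38 -26.9    0.77] [ 0.      0.0002 -0.1878]
[  3.66 -26.69   0.77] [ 0.      0.0002 -0.1878]
[  8.58 -25.53   0.77] [ 0.      0.0002 -0.1878]
[ 13.2  -23.48   0.78] [ 0.      0.0002 -0.1878]
[ 17.35 -20.6    0.78] [ 0.      0.0002 -0.1878]
```

Run:
```python
from h import *
d=np.load("w3.npy",allow_pickle=True).item();p=np.array([.5152,-.1518,.2]);Rt=R.from_euler("xyz",[180,0,-96.13],degrees=True)
for z in(.2-.0126,):
  print(Rt.inv().apply(onz(d,[[225,168.5],[345,168.5],[267.5,190],[295.3,190]],z)-p).round(4).tolist())
plan([.668,.072,.2],33,12)
```

```text
[[-0.0239, -0.0472, 0.0126], [0.0272, -0.0471, 0.0126], [-0.0059, -0.0377, 0.0126], [0.0061, -0.0377, 0.0126]]
[-19.89 -10.7   -0.06] [ 0.      0.0002 -0.1878]
[-17.55 -14.22  -0.06] [ 0.      0.0002 -0.1878]
[-14.58 -17.25  -0.06] [ 0.      0.0002 -0.1878]
[-11.11 -19.67  -0.07] [ 0.      0.0002 -0.1878]
[ -7.24 -21.4   -0.07] [ 0.      0.0002 -0.1878]
[ -3.12 -22.37  -0.07] [ 0.      0.0002 -0.1878]
[  1.12 -22.56  -0.07] [ 0.      0.0002 -0.1878]
[  5.31 -21.95  -0.07] [ 0.      0.0002 -0.1878]
[  9.31 -20.58  -0.06] [ 0.      0.0002 -0.1878]
[ 12.99 -18.48  -0.06] [ 0.      0.0002 -0.1878]
[ 16.21 -15.73  -0.06] [ 0.      0.0002 -0.1878]
[ 18.87 -12.42  -0.05] [ 0.      0.0002 -0.1878]
```

Request:
apply_moves(
  plan=[
    [1,-20,-11,0,0,0,-0.17],
    [1,-17.5,-14,0,0,0,-0.18],
    [1,-14.5,-17,0,0,0,-0.18],
    [1,-11,-19.5,0,0,0,-0.18],
    [1,-7,-21.5,0,0,0,-0.18],
    [1,-3,-22.5,0,0,0,-0.18],
    [1,1,-22.5,0,0,0,-0.18],
    [1,5,-22,0,0,0,-0.18],
    [1,9,-20.5,0,0,0,-0.18],
    [1,13,-18.5,0,0,0,-0.18],
  ],
)

```text
time_s: 6.42
ee_pos: [0.6395, 0.0372, 0.1832]
eef_rot: [-179.5, 1.7, 9.6]
contact_force: [-0.6, 0.1, -3.9]
width: 0.181
```

Run:
```python
from h import *
show();plan([.668,.072,.2],33,4)
```

```text
6.425 [0.6395 0.0372 0.1832] [-179.49    1.67    9.63] F [-0.62  0.11 -3.95] M [ 0.034 -0.04  -0.022] w 0.181
[ 8.36 -7.42 -4.38] [-0.0037  0.0067 -0.102 ]
[ 9.1  -6.51 -4.35] [-0.0037  0.0067 -0.102 ]
[ 9.74 -5.54 -4.31] [-0.0037  0.0067 -0.102 ]
[10.28 -4.5  -4.26] [-0.0037  0.0067 -0.102 ]
```

Request:
apply_moves(
  plan=[
    [1,8,-7,-4,-0.004,0.007,-0.1],
    [1,9,-6,-4,-0.004,0.007,-0.1],
    [1,9,-4,-4,-0.004,0.007,-0.1],
    [1,6,-2,-3,0,0,-0.05],
    [1,0,0,0,0,0,0],
    [1,0,0,0,0,0,0],
  ],
)

```text
time_s: 7.18
ee_pos: [0.6612, 0.0679, 0.1868]
eef_rot: [-179.3, 1.2, 30.5]
contact_force: [0.2, -1.3, -3.7]
width: 0.179
```

Run:
```python
from h import *
show();d=get("wrist");np.save("w4.npy",d,allow_pickle=True);save(d,"w4.png")
```

```text
7.175 [0.6612 0.0679 0.1868] [-179.34    1.25   30.51] F [ 0.22 -1.28 -3.74] M [-0.038 -0.008 -0.045] w 0.179
```

View pics/w4.png

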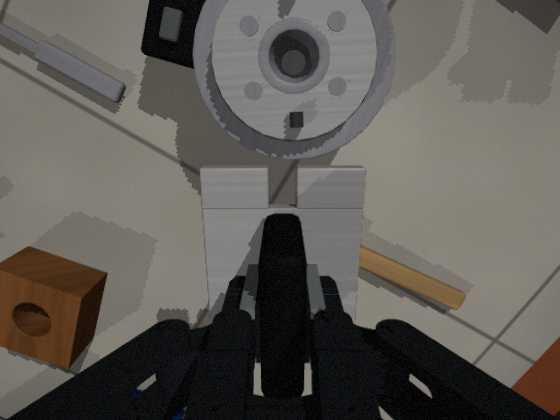

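The turntable is at (293,55) with one dog at (296,119) nearly below its axis, but the far dog and most of the switch box are cut off. I back off and rise to see it all.

Request:
apply_moves(
  plan=[
    [1,0,10,-10,-0.006,0.01,0],
    [1,0,18,-18,-0.006,0.01,0],
    [1,0,18,-18,0,0,0],
    [1,0,8,-10,0,0,0],
    [1,0,0,0,0,0,0],
    [1,0,0,0,0,0,0],
  ],
)

```text
time_s: 7.98
ee_pos: [0.6913, 0.0155, 0.2484]
eef_rot: [179.7, -0.1, 30.3]
contact_force: [-1.3, 0.2, -3.9]
width: 0.181
```

Run:
```python
from h import *
show();d=get("wrist");np.save("w5.npy",d,allow_pickle=True)
c=d["frame"][:,120:480,::-1];cv2.imwrite("pics/w5.png",cv2.resize(c[:210],(800,467),interpolation=cv2.INTER_CUBIC))
```

```text
7.975 [0.6913 0.0155 0.2484] [ 1.7972e+02 -1.4000e-01  3.0290e+01] F [-1.32  0.19 -3.94] M [0.022 0.024 0.007] w 0.181
```

View pics/w5.png

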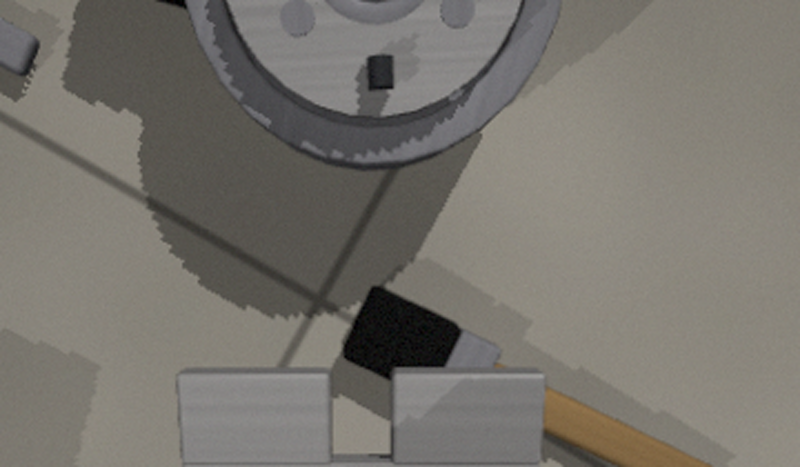

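I went the wrong way: the camera is tilted forward, so backing off pushed the turntable up and out. I stay at this height and go about 84 mm forward.

Request:
apply_moves(
  plan=[
    [1,0,-12,0,0,0,0],
    [1,0,-22,0,0,0,0],
    [1,0,-24,0,0,0,0],
    [1,0,-18,-2,0,0,0],
    [1,0,-4,-2,0,0,0],
    [1,0,0,0,0,0,0],
  ],
)

```text
time_s: 8.78
ee_pos: [0.645, 0.0933, 0.2508]
eef_rot: [179.9, 0.0, 30.6]
contact_force: [0.7, -0.4, -4.2]
width: 0.18
```

Run:
```python
from h import *
show();d=get("wrist");np.save("w6.npy",d,allow_pickle=True)
cv2.imwrite("pics/w6.png",cv2.resize(d["frame"][:200,120:440,::-1],(800,500),interpolation=cv2.INTER_CUBIC))
```

```text
8.775 [0.645  0.0933 0.2508] [1.7991e+02 4.0000e-02 3.0580e+01] F [ 0.67 -0.36 -4.21] M [-0.037 -0.021  0.014] w 0.18
```

View pics/w6.png

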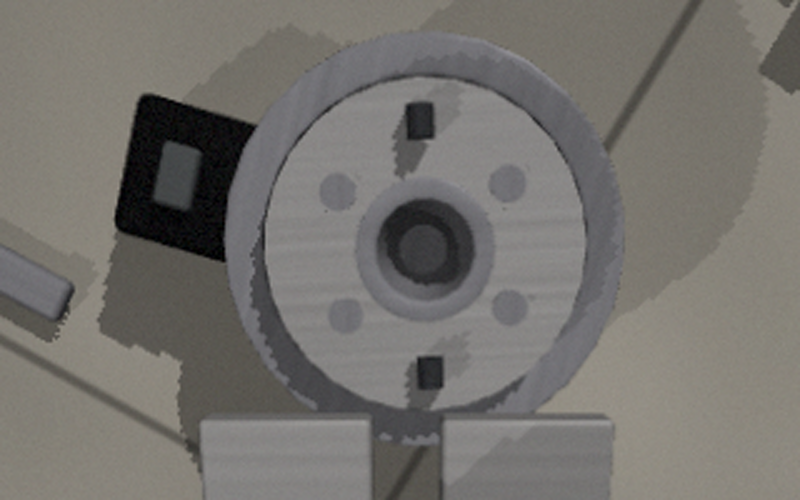

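The whole turntable is visible: dogs at crop (420,120)/(430,372), four pads around (425,250), switch box outer edge (148,94)–(117,231).

Run:
```python
from h import *
d=np.load("w6.npy",allow_pickle=True).item();g=d["frame"].max(2)
F=lambda a:np.array(a,float)/2.5+[120,0]
def cen(x,y,t=75,w=8):
    x0,y0=int(x)-w,int(y)-w;m=(g[y0:y0+2*w,x0:x0+2*w]<t).astype(np.uint8)
    n,l,s,c=cv2.connectedComponentsWithStats(m);k=1+s[1:,4].argmax();print(s[k]);return c[k]+[x0,y0]
a,b=[cen(*F(p),t=62) for p in([420,120],[430,372])];print(a,b,F([[420,120],[430,372]]).tolist())
P=onz(d,[a,b],.080);v=P[0]-P[1];print("dogs",P.round(4).tolist(),P.mean(0).round(4),np.linalg.norm(v),np.degrees(np.arctan2(v[1],v[0])))
Q=onz(d,F([[338,191],[508,184],[510,307],[346,316]]),.075);print("pads",Q.mean(0).round(4))
m=((g>115)).astype(np.uint8)
C=onz(d,F([[264,245],[587,245],[425,76],[425,412]]),.0735);print("flange",C.round(4).tolist(),((C[0]+C[1])/2).round(4),((C[2]+C[3])/2).round(4))
S=onz(d,F([[148,94],[117,231]]),.042);print("switch",S.round(4).tolist(),S.mean(0).round(4));e=S[0]-S[1];print("edge deg",np.degrees(np.arctan2(e[1],e[0]))-90,np.linalg.norm(e))
c=P.mean(0);w=c-S.mean(0);print("dir",np.degrees(np.arctan2(w[1],w[0])),np.hypot(*w[:2]))
p=np.array([.645,.0933,.2508]);Rt=R.from_euler("xyz",[180,0,30.58],degrees=True)
print("plate in tool",Rt.inv().apply(onz(d,[[120+372/2.5,174],[120+441/2.5,174],[120+202/2.5,168.5],[120+611/2.5,168.5]],.2508-.0126)-p).round(4).tolist())
```

```text
[  2   1  12  15 151]
[  3   3  10  13 126]
[287.33774834  47.90066225] [291.46031746 148.80952381] [[288.0, 48.0], [292.0, 148.8]]
dogs [[0.5897, 0.1923, 0.08], [0.6334, 0.1257, 0.08]] [0.6115 0.159  0.08  ] 0.07966582678835579 123.2746230883292
pads [0.6122 0.1592 0.075 ]
flange [[0.5649, 0.1335, 0.0735], [0.6576, 0.1883, 0.0735], [0.5845, 0.2053, 0.0735], [0.6401, 0.1124, 0.0735]] [0.6113 0.1609 0.0735] [0.6123 0.1588 0.0735]
switch [[0.5012, 0.1556, 0.042], [0.5119, 0.108, 0.042]] [0.5066 0.1318 0.042 ]
edge deg 12.746664700173753 0.04876312320820809
dir 14.534901472639124 0.10841050620867224
plate in tool [[-0.0068, -0.0459, 0.0126], [0.0049, -0.0459, 0.0126], [-0.0358, -0.0483, 0.0126], [0.0339, -0.0483, 0.0126]]
```

Centre ≈ (0.612,0.159), axis ≈ 13.3°, dogs ≈ 123.3°, so TCP yaw is 33.3° to seat. I move over the socket.

Run:
```python
from h import *
plan([.612,.16,.165],33.3,6)
```

```text
[  0.94 -12.42  14.27] [ 0.0002  0.0001 -0.008 ]
[  1.04 -12.41  14.27] [ 0.0002  0.0001 -0.008 ]
[  1.13 -12.4   14.27] [ 0.0002  0.0001 -0.008 ]
[  1.23 -12.39  14.28] [ 0.0002  0.0001 -0.008 ]
[  1.33 -12.38  14.28] [ 0.0002  0.0001 -0.008 ]
[  1.43 -12.36  14.28] [ 0.0002  0.0001 -0.008 ]
```

Request:
apply_moves(
  plan=[
    [1,1,-12,4,0,0,-0.01],
    [1,1,-20,10,0,0,-0.01],
    [1,1,-20,16,0,0,-0.01],
    [1,1,-14,18,0,0,-0.01],
    [1,1,-6,16,0,0,0],
    [1,0,-1,8,0,0,0],
    [1,0,0,0,0,0,0],
    [1,0,0,0,0,0,0],
  ],
)

```text
time_s: 9.82
ee_pos: [0.6088, 0.1611, 0.1732]
eef_rot: [180.0, 0.1, 32.8]
contact_force: [1.2, -0.3, -4.0]
width: 0.177
```

Run:
```python
from h import *
show();plan([.612,.16,.145],33.3,2)
```

```text
9.825 [0.6088 0.1611 0.1732] [1.7999e+02 1.2000e-01 3.2850e+01] F [ 1.23 -0.35 -4.04] M [-0.014  0.004  0.033] w 0.177
[ 1.08  1.32 14.11] [ 0.0001  0.0011 -0.004 ]
[ 1.06  1.32 14.11] [ 0.0001  0.0011 -0.004 ]
```

Request:
apply_moves(
  plan=[
    [1,1.2,1.3,8,0,0.002,-0.004],
    [1,1,1.3,10,0,0,-0.004],
    [1,0,0,6,0,0,0],
    [1,0,0,0,0,0,0],
    [1,0,0,0,0,0,0],
  ],
)

```text
time_s: 10.45
ee_pos: [0.6138, 0.159, 0.1486]
eef_rot: [179.9, -0.1, 33.2]
contact_force: [0.6, 0.8, -4.3]
width: 0.181
```

Run:
```python
from h import *
show();plan([.612,.16,.125],33.3,4);d=get("wrist");np.save("w7.npy",d,allow_pickle=True)
t=get("side");c=lambda d,x,y,w,h:cv2.resize(d["frame"][y:y+h,x:x+w,::-1],(400,400),interpolation=cv2.INTER_CUBIC)
cv2.imwrite("pics/w7.png",np.hstack([c(d,190,100,180,180),c(t,160,180,110,110)]))
```

```text
10.45 [0.6138 0.159  0.1486] [ 1.7992e+02 -1.2000e-01  3.3240e+01] F [ 0.6   0.78 -4.27] M [0.017 0.036 0.001] w 0.181
[-0.25 -0.46  5.9 ] [ 0.0003 -0.0005 -0.0003]
[-0.24 -0.46  5.9 ] [ 0.0003 -0.0005 -0.0003]
[-0.24 -0.46  5.9 ] [ 0.0003 -0.0005 -0.0003]
[-0.24 -0.46  5.9 ] [ 0.0003 -0.0005 -0.0003]
```

View pics/w7.png

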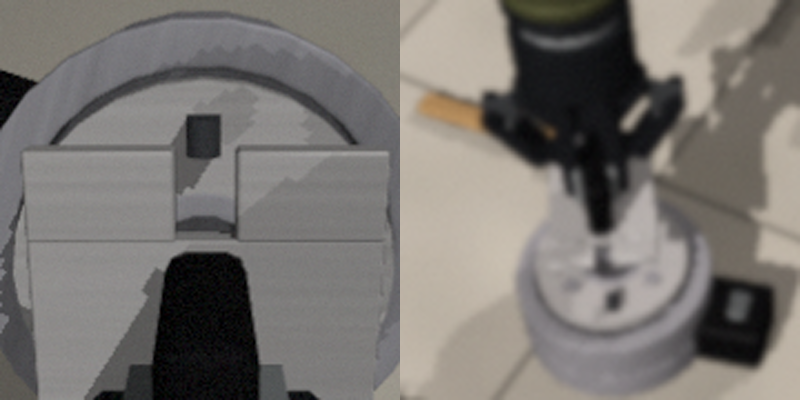

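The dog (crop 204) sits within a pixel of the notch centre (206). I descend gently.

Request:
apply_moves(
  plan=[
    [1,-0.5,-0.5,6,0,0,0],
    [1,-0.5,-0.5,7,0,0,0],
    [1,0,-0.5,5,0,0,0],
    [1,0,0,0,0,0,0],
    [1,0,0,0,0,0,0],
  ],
)

```text
time_s: 11.18
ee_pos: [0.612, 0.16, 0.1296]
eef_rot: [179.9, -0.1, 33.3]
contact_force: [0.5, -0.1, -4.6]
width: 0.178
```

Run:
```python
from h import *
show();plan([.612,.16,.11],33.3,4)
```

```text
11.175 [0.612  0.16   0.1296] [ 1.7992e+02 -1.5000e-01  3.3260e+01] F [ 0.47 -0.06 -4.61] M [-0.024  0.029 -0.016] w 0.178
[-0.01 -0.02  4.9 ] [ 0.0004 -0.0006 -0.0002]
[-0.01 -0.01  4.9 ] [ 0.0004 -0.0006 -0.0002]
[-0.01 -0.01  4.9 ] [ 0.0004 -0.0006 -0.0002]
[-0.   -0.01  4.9 ] [ 0.0004 -0.0006 -0.0002]
```

Request:
apply_moves(
  plan=[
    [1,0,0,4,0,0,0],
    [1,0,0,5,0,0,0],
    [1,0,0,4,0,0,0],
    [1,0,0,2,0,0,0],
    [1,0,0,0,0,0,0],
    [1,0,0,0,0,0,0],
  ],
)

```text
time_s: 11.92
ee_pos: [0.6124, 0.16, 0.1138]
eef_rot: [179.9, -0.2, 33.3]
contact_force: [-0.1, 0.3, -4.0]
width: 0.181
```

Run:
```python
from h import *
show();plan([.612,.16,.106],33.3,4)
```

```text
11.925 [0.6124 0.16   0.1138] [ 1.799e+02 -1.700e-01  3.325e+01] F [-0.15  0.27 -4.  ] M [0.007 0.02  0.003] w 0.181
[-0.08 -0.06  1.94] [ 0.0004 -0.0008 -0.0002]
[-0.08 -0.06  1.94] [ 0.0004 -0.0008 -0.0002]
[-0.08 -0.06  1.94] [ 0.0004 -0.0008 -0.0002]
[-0.08 -0.06  1.94] [ 0.0004 -0.0008 -0.0002]
```

Request:
apply_moves(
  plan=[
    [1,0,0,2,0,0,0],
    [1,0,0,2,0,0,0],
    [1,0,0,2,0,0,0],
    [1,0,0,0,0,0,0],
  ],
)

```text
time_s: 12.42
ee_pos: [0.6126, 0.1601, 0.1076]
eef_rot: [179.9, -0.2, 33.3]
contact_force: [0.4, 1.0, -3.3]
width: 0.178
```

Request:
apply_moves(
  plan=[
    [1,0,0,1,0,0,0],
    [1,0,0,1,0,0,0],
    [1,0,0,0,0,0,0],
  ],
)

```text
time_s: 12.8
ee_pos: [0.6126, 0.1601, 0.1055]
eef_rot: [179.9, -0.2, 33.3]
contact_force: [-0.3, -0.4, -3.2]
width: 0.18
```

Request:
apply_moves(
  plan=[
    [1,0,0,1,0,0,0],
    [1,0,0,1,0,0,0],
    [1,0,0,0,0,0,0],
  ],
)

```text
time_s: 13.18
ee_pos: [0.6127, 0.1601, 0.1034]
eef_rot: [179.9, -0.2, 33.3]
contact_force: [0.1, -0.6, -4.2]
width: 0.18
```

Request:
apply_moves(
  plan=[
    [1,0,0,1,0,0,0],
    [1,0,0,1,0,0,0],
    [1,0,0,0,0,0,0],
  ],
)

```text
time_s: 13.55
ee_pos: [0.6127, 0.1601, 0.1013]
eef_rot: [179.9, -0.2, 33.3]
contact_force: [0.8, 0.1, -4.6]
width: 0.178
```

```bash
python3 -c "
from h import *
show()"
```

```text
13.55 [0.6127 0.1601 0.1013] [179.89  -0.22  33.25] F [ 0.78  0.09 -4.64] M [-0.028 -0.008  0.013] w 0.178
```

Already below dog-top height with no contact, so the notches are dropping over the dogs.

Request:
apply_moves(
  plan=[
    [1,0,0,1,0,0,0],
    [1,0,0,1,0,0,0],
    [1,0,0,0,0,0,0],
  ],
)

```text
time_s: 13.92
ee_pos: [0.6127, 0.1601, 0.0992]
eef_rot: [179.9, -0.2, 33.3]
contact_force: [0.4, 0.2, -4.3]
width: 0.179
```

Request:
apply_moves(
  plan=[
    [1,0,0,0.7,0,0,0],
    [1,0,0,0.7,0,0,0],
    [1,0,0,0,0,0,0],
  ],
)

```text
time_s: 14.3
ee_pos: [0.6128, 0.1601, 0.0977]
eef_rot: [179.9, -0.2, 33.3]
contact_force: [-0.4, -0.4, -4.1]
width: 0.18
```

Request:
apply_moves(
  plan=[
    [1,0,0,0.6,0,0,0],
    [1,0,0,0.6,0,0,0],
    [1,0,0,0,0,0,0],
  ],
)

```text
time_s: 14.68
ee_pos: [0.6128, 0.1601, 0.0964]
eef_rot: [179.9, -0.2, 33.3]
contact_force: [-0.2, 1.2, -4.3]
width: 0.179
```

```bash
python3 -c "
from h import *
show()"
```

```text
14.675 [0.6128 0.1601 0.0964] [179.89  -0.22  33.25] F [-0.2   1.22 -4.28] M [-0.008  0.029 -0.054] w 0.179
```

Request:
apply_moves(
  plan=[
    [1,0,0,0.5,0,0,0],
    [1,0,0,0.5,0,0,0],
    [1,0,0,0,0,0,0],
  ],
)

```text
time_s: 15.05
ee_pos: [0.6129, 0.1601, 0.0957]
eef_rot: [179.9, -0.2, 33.3]
contact_force: [0.1, -0.7, -3.3]
width: 0.18
```

```bash
python3 -c "
from h import *
show()"
```

```text
15.05 [0.6129 0.1601 0.0957] [179.88  -0.24  33.25] F [ 0.08 -0.68 -3.3 ] M [0.012 0.06  0.015] w 0.18
```

Request:
apply_moves(
  plan=[
    [1,0,0,0.5,0,0,0],
    [1,0,0,0.5,0,0,0],
  ],
)

```text
time_s: 15.3
ee_pos: [0.613, 0.1601, 0.0955]
eef_rot: [179.9, -0.3, 33.3]
contact_force: [-2.4, 0.1, 1.7]
width: 0.177
```

```bash
python3 -c "
from h import *
show()"
```

```text
15.3 [0.613  0.1601 0.0955] [179.87  -0.26  33.25] F [-2.44  0.07  1.74] M [-0.087  0.396  0.027] w 0.177
```

Contact at TCP z 0.0955 (predicted home 0.0956), only about 6 N. I relax the small sideways load (-x) and tilt, then check height again.

Request:
apply_moves(
  plan=[
    [1,-0.4,-0.3,0,0.002,-0.004,0],
    [1,0,0,0.3,0,0,0],
    [1,0,0,0.3,0,0,0],
  ],
)

```text
time_s: 15.68
ee_pos: [0.6128, 0.1602, 0.0954]
eef_rot: [180.0, -0.1, 33.3]
contact_force: [-0.8, 0.1, 2.2]
width: 0.182
```

```bash
python3 -c "
from h import *
show()"
```

```text
15.675 [0.6128 0.1602 0.0954] [ 1.7997e+02 -7.0000e-02  3.3250e+01] F [-0.83  0.08  2.25] M [-0.012  0.304 -0.019] w 0.182
```

Home, 0.3 s held. Now I turn anticlockwise (negative about tool z) in small steps, watching moment and side force.

Request:
apply_moves(
  plan=[
    [1,0,0,0,0,0,-0.02],
    [1,0,0,0,0,0,-0.03],
    [1,0,0,0,0,0,-0.04],
    [1,0,0,0,0,0,-0.04],
  ],
)

```text
time_s: 16.18
ee_pos: [0.6125, 0.1601, 0.0955]
eef_rot: [180.0, -0.1, 41.1]
contact_force: [-0.1, -0.4, -0.4]
width: 0.181
```

```bash
python3 -c "
from h import *
show()"
```

```text
16.175 [0.6125 0.1601 0.0955] [ 1.7999e+02 -5.0000e-02  4.1070e+01] F [-0.11 -0.36 -0.4 ] M [-0.062  0.16  -0.256] w 0.181
```

Mz = -0.26 N m, the drive friction exactly: the dogs are engaged and the side force is near zero.

Request:
apply_moves(
  plan=[
    [1,0,0,0,0,0,-0.05],
    [1,0,0,0,0,0,-0.05],
    [1,0,0,0,0,0,-0.05],
    [1,0,0,0,0,0,-0.05],
    [1,0,0,0,0,0,-0.05],
  ],
)

```text
time_s: 16.8
ee_pos: [0.6124, 0.16, 0.0955]
eef_rot: [180.0, -0.1, 56.1]
contact_force: [-0.7, -0.3, 0.6]
width: 0.18
```

```bash
python3 -c "
from h import *
show()"
```

```text
16.8 [0.6124 0.16   0.0955] [ 1.7999e+02 -6.0000e-02  5.6060e+01] F [-0.68 -0.34  0.62] M [-0.109  0.183 -0.246] w 0.18
```

Request:
apply_moves(
  plan=[
    [1,0,0,0,0,0,-0.05],
    [1,0,0,0,0,0,-0.05],
    [1,0,0,0,0,0,-0.05],
    [1,0,0,0,0,0,-0.05],
    [1,0,0,0,0,0,-0.05],
  ],
)

```text
time_s: 17.42
ee_pos: [0.6123, 0.1598, 0.0954]
eef_rot: [180.0, -0.1, 71.1]
contact_force: [-1.6, -0.8, 0.5]
width: 0.181
```

```bash
python3 -c "
from h import *
show()"
```

```text
17.425 [0.6123 0.1598 0.0954] [ 1.7999e+02 -8.0000e-02  7.1060e+01] F [-1.63 -0.81  0.48] M [-0.072  0.185 -0.236] w 0.181
```

Request:
apply_moves(
  plan=[
    [1,0,0,0,0,0,-0.05],
    [1,0,0,0,0,0,-0.05],
    [1,0,0,0,0,0,-0.05],
    [1,0,0,0,0,0,-0.05],
  ],
)

```text
time_s: 17.92
ee_pos: [0.6123, 0.1597, 0.0955]
eef_rot: [180.0, -0.1, 83.1]
contact_force: [-0.5, 0.6, 0.5]
width: 0.183
```

```bash
python3 -c "
from h import *
show()"
```

```text
17.925 [0.6123 0.1597 0.0955] [ 1.7998e+02 -9.0000e-02  8.3060e+01] F [-0.52  0.62  0.53] M [-0.117  0.229 -0.276] w 0.183
```

Request:
apply_moves(
  plan=[
    [1,0,0,0,0,0,-0.04],
    [1,0,0,0,0,0,-0.04],
    [1,0,0,0,0,0,-0.03],
    [1,0,0,0,0,0,-0.03],
    [1,0,0,0,0,0,-0.02],
  ],
)

```text
time_s: 18.55
ee_pos: [0.6123, 0.1596, 0.0955]
eef_rot: [180.0, -0.1, 92.7]
contact_force: [-0.9, 0.4, -0.3]
width: 0.179
```

```bash
python3 -c "
from h import *
show()"
```

```text
18.55 [0.6123 0.1596 0.0955] [ 1.7996e+02 -1.0000e-01  9.2750e+01] F [-0.94  0.36 -0.34] M [-0.1    0.167 -0.256] w 0.179
```

Request:
apply_moves(
  plan=[
    [1,0,0,0,0,0,-0.02],
    [1,0,0,0,0,0,-0.02],
    [1,0,0,0,0,0,-0.02],
    [1,0,0,0,0,0,-0.015],
  ],
)

```text
time_s: 19.05
ee_pos: [0.6123, 0.1596, 0.0954]
eef_rot: [180.0, -0.1, 97.3]
contact_force: [-1.0, -0.3, 0.4]
width: 0.179
```

```bash
python3 -c "
from h import *
show()"
```

```text
19.05 [0.6123 0.1596 0.0954] [ 1.7995e+02 -9.0000e-02  9.7340e+01] F [-1.01 -0.25  0.36] M [-0.079  0.189 -0.243] w 0.179
```

Request:
apply_moves(
  plan=[
    [1,0,0,0,0,0,-0.015],
    [1,0,0,0,0,0,-0.015],
    [1,0,0,0,0,0,-0.015],
  ],
)

```text
time_s: 19.42
ee_pos: [0.6123, 0.1596, 0.0955]
eef_rot: [179.9, -0.1, 100.1]
contact_force: [0.1, -0.7, -0.1]
width: 0.174
```

```bash
python3 -c "
from h import *
show()"
```

```text
19.425 [0.6123 0.1596 0.0955] [ 1.7994e+02 -9.0000e-02  1.0010e+02] F [ 0.07 -0.72 -0.12] M [-0.073  0.224 -0.32 ] w 0.174
```

Request:
apply_moves(
  plan=[
    [1,0,0,0,0,0,-0.012],
    [1,0,0,0,0,0,-0.012],
  ],
)

```text
time_s: 19.68
ee_pos: [0.6123, 0.1595, 0.0955]
eef_rot: [179.9, -0.1, 101.6]
contact_force: [-0.1, 0.5, 0.6]
width: 0.18
```

```bash
python3 -c "
from h import *
show()"
```

```text
19.675 [0.6123 0.1595 0.0955] [ 1.7994e+02 -8.0000e-02  1.0158e+02] F [-0.11  0.54  0.62] M [-0.076  0.144 -0.3  ] w 0.18
```

Request:
apply_moves(
  plan=[
    [1,0,0,0,0,0,-0.012],
    [1,0,0,0,0,0,-0.012],
  ],
)

```text
time_s: 19.92
ee_pos: [0.6123, 0.1595, 0.0955]
eef_rot: [179.9, -0.1, 103.1]
contact_force: [-0.5, -0.6, 0.0]
width: 0.175
```

```bash
python3 -c "
from h import *
show()"
```

```text
19.925 [0.6123 0.1595 0.0955] [ 1.7994e+02 -8.0000e-02  1.0305e+02] F [-0.52 -0.64  0.01] M [-0.106  0.145 -0.232] w 0.175
```

Request:
apply_moves(
  plan=[
    [1,0,0,0,0,0,-0.012],
    [1,0,0,0,0,0,-0.012],
  ],
)

```text
time_s: 20.18
ee_pos: [0.6123, 0.1595, 0.0955]
eef_rot: [179.9, -0.1, 104.5]
contact_force: [-1.0, -1.1, -0.5]
width: 0.177
```

```bash
python3 -c "
from h import *
show()"
```

```text
20.175 [0.6123 0.1595 0.0955] [ 1.7994e+02 -8.0000e-02  1.0453e+02] F [-0.98 -1.12 -0.46] M [-0.055  0.131 -0.261] w 0.177
```

Request:
apply_moves(
  plan=[
    [1,0,0,0,0,0,-0.01],
    [1,0,0,0,0,0,-0.01],
  ],
)

```text
time_s: 20.42
ee_pos: [0.6123, 0.1595, 0.0955]
eef_rot: [179.9, -0.1, 105.8]
contact_force: [-1.6, -0.5, 0.2]
width: 0.179
```

```bash
python3 -c "
from h import *
show()"
```

```text
20.425 [0.6123 0.1595 0.0955] [ 1.7994e+02 -7.0000e-02  1.0576e+02] F [-1.58 -0.5   0.21] M [-0.114  0.247 -0.283] w 0.179
```

Request:
apply_moves(
  plan=[
    [1,0,0,0,0,0,-0.008],
    [1,0,0,0,0,0,-0.008],
  ],
)

```text
time_s: 20.68
ee_pos: [0.6123, 0.1595, 0.0955]
eef_rot: [179.9, -0.1, 106.7]
contact_force: [-0.5, -0.5, -0.3]
width: 0.179
```

```bash
python3 -c "
from h import *
show()"
```

```text
20.675 [0.6123 0.1595 0.0955] [ 1.7994e+02 -7.0000e-02  1.0674e+02] F [-0.55 -0.5  -0.32] M [-0.101  0.156 -0.295] w 0.179
```

Request:
apply_moves(
  plan=[
    [1,0,0,0,0,0,-0.008],
    [1,0,0,0,0,0,-0.008],
  ],
)

```text
time_s: 20.92
ee_pos: [0.6123, 0.1595, 0.0954]
eef_rot: [179.9, -0.1, 107.6]
contact_force: [-0.9, -0.7, 0.5]
width: 0.18
```

```bash
python3 -c "
from h import *
show()"
```

```text
20.925 [0.6123 0.1595 0.0954] [ 1.7994e+02 -1.0000e-01  1.0759e+02] F [-0.92 -0.65  0.49] M [-0.137  0.182 -1.115] w 0.18
```

Mz jumped to -1.1 N m: the stop is met. I relax the torque a hair, then open and rise.

Request:
apply_moves(
  plan=[
    [1,0,0,0,0,0,0.006],
    [1,0,0,0,0,0,0],
    [0.5,0,0,0,0,0,0],
    [0,0,0,0,0,0,0],
    [-1,0,0,0,0,0,0],
    [-1,0,0,0,0,0,0],
    [-1,0,0,0,0,0,0],
  ],
)

```text
time_s: 21.8
ee_pos: [0.6138, 0.16, 0.096]
eef_rot: [179.8, -0.1, 107.4]
contact_force: [-0.1, 0.0, -0.0]
width: 0.999
```

```bash
python3 -c "
from h import *
show()"
```

```text
21.8 [0.6138 0.16   0.096 ] [ 1.7975e+02 -5.0000e-02  1.0742e+02] F [-0.14  0.   -0.03] M [ 0.011  0.001 -0.004] w 0.999
```

Request:
apply_moves(
  plan=[
    [-1,0,0,-8,0,0,0],
    [-1,0,0,-18,0,0,0],
    [-1,0,0,-25,0,0,0],
    [-1,0,0,-30,0,0,0],
    [-1,0,0,-25,0,0,0],
    [-1,0,0,-15,0,0,0],
    [-1,0,0,0,0,0,0],
    [-1,0,0,0,0,0,0],
  ],
)

```text
time_s: 22.8
ee_pos: [0.6128, 0.1595, 0.2223]
eef_rot: [179.8, -0.0, 107.4]
contact_force: [0.5, -0.4, -0.7]
width: 1.001
```

Run:
```python
from h import *
show();d=get("wrist");np.save("w8.npy",d,allow_pickle=True);t=get("side");np.save("s8.npy",t,allow_pickle=True)
c=lambda d,x,y,w,h:cv2.resize(d["frame"][y:y+h,x:x+w,::-1],(400,400),interpolation=cv2.INTER_CUBIC)
cv2.imwrite("pics/w8.png",np.hstack([c(d,150,60,250,250),c(t,160,180,110,110)]))
```

```text
22.8 [0.6128 0.1595 0.2223] [ 1.7978e+02 -5.0000e-02  1.0744e+02] F [ 0.49 -0.39 -0.72] M [-0.039  0.008 -0.028] w 1.001
```

View pics/w8.png

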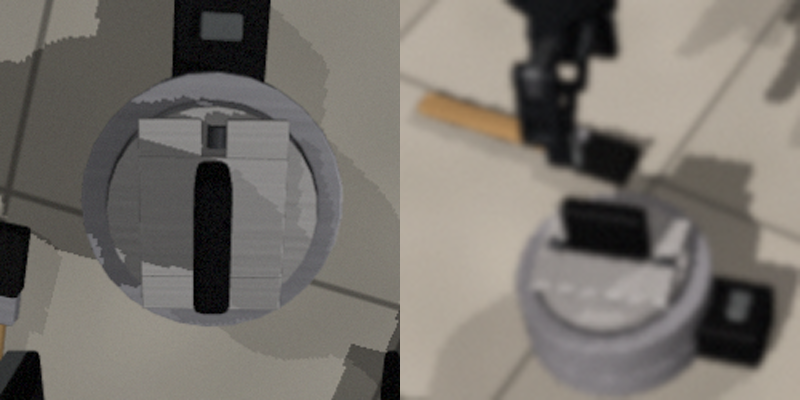

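The plate lies flat on the flange with the far dog inside the notch at crop (216,138), and the handle points at the switch box (221,35). One numeric angle check from this picture, then hand in.

Run:
```python
from h import *
d=np.load("w8.npy",allow_pickle=True).item();F=lambda a:np.array(a,float)*.625+[150,60]
def ang(a,z): P=onz(d,F(a),z);v=P[0]-P[1];return np.degrees(np.arctan2(v[1],v[0])).round(2)%180
print("plate edges",ang([[139,121],[143,307]],.083),ang([[288,121],[281,307]],.083),"box sides",ang([[175,2],[173,74]],.042),ang([[270,2],[267,74]],.042))
C=onz(d,F([[139,121],[288,121],[281,307],[143,307]]),.083);print("plate centre",C.mean(0).round(4),[np.linalg.norm(C[i]-C[i-1]).round(4) for i in range(4)])
m=(C[0]+C[1]-C[2]-C[3])/2;print("axis",np.degrees(np.arctan2(m[1],m[0]))%180)
show();robot.finish_job()
```

```text
plate edges 16.5 17.47999999999999 box sides 14.740000000000009 16.409999999999997
plate centre [0.6113 0.1597 0.083 ] [np.float64(0.0955), np.float64(0.0702), np.float64(0.0955), np.float64(0.0718)]
axis 16.98895736152309
22.9 [0.6128 0.1595 0.222 ] [ 1.7981e+02 -5.0000e-02  1.0744e+02] F [-0.49  0.63  0.78] M [-0.073  0.01  -0.013] w 1.003
the job is handed in; nothing more can be done
```

I seated the carrier plate on the spindle, turned it anticlockwise to the stop, released it and handed the job in at 22.9 s. No verdict was reported.

- **Seating:** I lifted the black-handled carrier from the wooden stand and lowered it over the dogs. First contact was about 6 N, at TCP height 95.5 mm (95.6 mm expected when home). No search for the angle was needed, because the camera alignment was close enough.
- **Turning:** The drive took about 0.25 N m on the way round. The moment then jumped to about 1.1 N m, which I took as the stop. I relaxed the torque slightly, opened the gripper and rose straight up.
- **Last checks:** The last picture shows the plate flat with the dog inside its notch. The plate centre measured (0.611, 0.160), against a spindle axis of (0.612, 0.159).
- **Handle angle:** The handle's axis is at 17.0°. The turntable's x axis came out between 12.7° and 16.4° in different measurements. That leaves the handle about 0.01 to 0.07 rad off, inside the 0.12 rad limit even in the worst case, and the notch play of 0.04 rad would explain much of it.
- **Leave-alone items:** The arm stayed well above the cup, scoop, brush and fork. I did not measure their positions at the end.

I used 9 pictures; one was wasted on a camera move in the wrong direction.

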